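# Hang the copper sample tin on the sprung hook

## Robot

A 6-joint arm with a two-finger parallel gripper is mounted at the origin on the work surface. World frame = base frame: x ahead of the robot, y to its left, z up, the work surface at z = 0. Lengths are in m, angles in rad, forces in N, time in s.
With the tool pointing down it reaches from about 0.325 to 0.9 m from the base axis. Payload 3.5 kg.
Tool frame: the origin (TCP) lies at the very end of the fingers, on their centre line; the grasp point (between the pads) lies 19 mm behind it (grip_depth is the distance from the TCP to the grasp point, in m); z points along the fingers, y is the line along which they close (so a half turn about z gives the same grasp; the last joint's range is limited). The gripper opens to 85 mm and grips with 20 to 120 N. Pads are 22 mm wide; open, the fingers measure 114 mm over their backs; the gripper's body (76 mm by 85 mm) begins 54 mm behind the grasp point. The pads swing forward as they close: fully open they stand 13 mm farther back than shut.
Start: joints at [1.182, 0.276, -0.026, 1.268, 0, 1.467], TCP at [0.176, 0.6, 0.231] pointing down, gripper open.
Joint ranges: [-3.12, 3.12], [-0.85, 1.88], [-1.08, 1.24], [-1.95, 2.15], [-1.57, 1.53], [-3.14, 3.14]. Speed limits (rad/s): [2.57, 2.57, 3.14, 3.14, 3.14, 3.14].

## Interface

Orientations are given as [roll, pitch, yaw] about the fixed x, y, z axes, in that order (R = Rz(yaw) Ry(pitch) Rx(roll)).
In Python, from station import * gives the robot as it stands. Calls block until the motion is done:
- goto(position, orientation): joint-space move of the TCP to a pose.
- move_linear(position, frame=None, speed=0.15): straight line of the TCP; frame=None keeps the orientation; speed is the mean speed in m/s.
- set_joints(angles): joint-space move.
- let_go() and gripper_close(strength=None): open the fingers fully, or close them until they stop; strength is the grip in N (None keeps the last).
- pause(seconds).
- solve_ik(position, orientation): joint angles nearest the present ones, or None.
- capture(name): name is "side" or "top" or "wrist"; returns a dict with "color" (384x512x3 uint8, red, green, blue), "z_map" (384x512 float32, m along the optical axis (not along the pixel's ray), 0 where there is no reading), "fx", "fy", "cx", "cy" (pixels), "world_to_cam" (4x4, takes a point from world to camera coordinates). Camera axes: x right, y up, looking along -z (the intrinsics and any distortion apply to the point x, -y, -z); pixel columns grow to the right and rows downward; lengths in m; the calibration is good to about 2 mm. A picture is of the moment at which its call begins.
A pose or a line that the arm cannot do raises PlanningError and nothing moves.
- sign_off(): hands the job in; it is judged then, once.
Readings, each from a call of its own:
- current_time_s(): time.
- current_joints(): joint angles.
- current_qvel(): joint speeds.
- current_joint_torque(): joint torques, N m.
- current_position(): TCP position.
- current_tcp_rot(): TCP orientation.
- current_ft_force(): force on the tool from outside, world axes, zero at the start.
- current_moment(): the same for the moment, N m.
- current_finger_gap(): opening from 0.0 (shut) to 1.0 (fully open).
- current_grip_force(): force on a finger pad.
Only numpy, scipy, OpenCV 4.12 (cv2) and the standard library are available. Lean on these libraries where they do the work, as an engineer would, in place of code of your own. Each camera call takes 0.05 s, during which the arm holds its last target. There are 200 camera calls.

## Task

At the roasting bench, take the orange handle of the sprung hook, pull the hook down and slide it along its rail so that it catches under the wire bail of the copper sample tin. Let the spring carry the tin all the way up, so that it hangs from the hook clear of the bench, and let go. Leave the white and the black tin standing where they are.

Things in the scene. Friction and masses are not known exactly. Their poses are not given: they have to be found in the camera images.
- hook_handle (a point): Middle of the upright orange round handle, 26 mm across, 49 mm tall, on a black disc 42 mm across whose top is 26 mm below this point; at rest 275 mm above the table. Free all round but for the rail gear, 120 mm behind. x points away from the robot, y along the rail (robot's left), z up. It slides by hand along the rail (y) with 1 N friction, far enough to hook every tin, and straight down.
- hook_bowl (a point): Lowest point of the 7 mm steel hook rigidly under the handle (same axes; 21 mm in +y and 124 mm below the handle point). Its shank is at y = -21 mm, straight under the handle; its tip turns up at y = +23 mm and ends 28 mm above here. The mouth opens upwards, 37 mm wide: slide it towards +y to go under a bail. Raised, it passes over all bails with 20 mm to spare.
- hook (a joint): How far the hook is pulled down, in m: 0 at the upper stop (rest), 0.08 at the lower stop. A damped spring pulls it up with 9 N at the top, 12 N at the bottom, and takes it back up to the stop when let go, also with a tin on it. At the lower stop the hook's tip is 19 mm below the underside of a tin's bail and its bowl clears the lids by 10 mm.
- tin_copper: Copper-coloured round tin, 73 mm across, 57 mm tall with its lid, 0.18 to 0.33 kg. Origin: centre of its underside, z up. A rigid 6 mm wire bail arches over it in its x-z plane (y = 0): legs at x = -38 and 38 mm, underside of the top 118 mm up, nearly level. It stands within 10 mm of the line the hook travels over, bail square to the rail within 10 degrees. Tins are about 110 mm apart, in any order.
- tin_white: Same shape and size as the copper tin (73 mm across, bail top 124 mm) in white enamel; a bystander. Origin at the centre of its underside, z up.
- tin_black: Same shape and size as the copper tin (73 mm across, bail top 124 mm) in black; a bystander. Origin at the centre of its underside, z up.
Mind the look-alikes: they are no part of the job. There is more than one size of the tin_copper; the one meant has the size given above.

How it is judged:
On the way:
1. the sprung hook is pulled down by at least 45 mm while the copper tin still stands on the bench (value of joint hook above 0.045 m and height (world z) of tin_copper below 0.01 m), for 0.2 s.
At the end, for the whole second after the job is handed in: The copper tin hangs at rest from the hook (under 60 mm/s): underside over 22 mm above the bench, centre within 30 mm of the hook's bowl horizontally, tilt under 17 degrees; the hook is within 13 mm of its upper stop; the white and black tins stand upright within 30 mm of their places (value of joint hook below 0.013 m and height (world z) of tin_copper above 0.022 m and horizontal distance between tin_copper and hook_bowl below 0.03 m and angle between tin_copper's own z axis and vertical below 0.3 rad and linear speed of tin_copper below 0.06 m/s and distance of each of tin_white, tin_black from where it was at the start of the episode below 0.03 m and angle between each of tin_white, tin_black's own z axis and vertical below 0.15 rad); the robot touches nothing.
It fails at once if the white or the black tin is lifted off the bench or knocked over (height (world z) of any of tin_white, tin_black above 0.015 m or angle between any of tin_white, tin_black's own z axis and vertical above 0.5 rad).
It also fails if it takes over 38 s, if anything falls off the work surface, if the arm or the gripper's body presses on something with over 40 N, if the wrist force passes 120 N, or if a joint passes its speed limit or range.

## Working session

There is one attempt and no reset: what is moved stays moved. The work goes in short steps, each a Python script; the robot and the scene stay as the last script left them, time stands still between calls to the robot, and variables do not carry over. Pictures are saved under pics/ and viewed, at most 10 in all, crops included, and the job is handed in when it is done.

```bash
mkdir -p pics; ls
cat > h.py <<'E'
from station import *
import numpy as np, cv2
def pts(c):
    z=c["z_map"]; v,u=np.mgrid[:z.shape[0],:z.shape[1]]
    p=np.stack([(u-c["cx"])/c["fx"]*z,-(v-c["cy"])/c["fy"]*z,-z,np.ones_like(z)],-1)
    w=p@np.linalg.inv(c["world_to_cam"]).T
    return np.where(z[...,None]>0,w[...,:3],np.nan)
E
python3 - <<'E'
from h import *
import pickle
d={n:capture(n) for n in("side","top")}
pickle.dump(d,open("d.pkl","wb"))
for n,c in d.items():
    print(n,[k for k in c],c["fx"],np.linalg.inv(c["world_to_cam"]).round(3).tolist())
cv2.imwrite("pics/a.png",cv2.cvtColor(cv2.resize(d["side"]["color"],(768,576)),4))
cv2.imwrite("pics/b.png",cv2.cvtColor(cv2.resize(d["top"]["color"],(768,576)),4))
print(current_time_s(),current_tcp_rot())
E
```

```text
pics
side ['color', 'z_map', 'fx', 'fy', 'cx', 'cy', 'world_to_cam'] 468.50661786327976 [[-0.95, 0.203, -0.236, 0.266], [-0.311, -0.663, 0.681, 0.685], [-0.018, 0.721, 0.693, 0.775], [0.0, 0.0, 0.0, 1.0]]
top ['color', 'z_map', 'fx', 'fy', 'cx', 'cy', 'world_to_cam'] 465.5086177878557 [[-0.0, 0.985, -0.173, 0.331], [-1.0, -0.005, -0.025, 0.072], [-0.025, 0.173, 0.985, 1.077], [0.0, 0.0, 0.0, 1.0]]
0.1 [-3.13955991e+00 -2.14652806e-04  2.85580642e+00]
```

View pics/a.png

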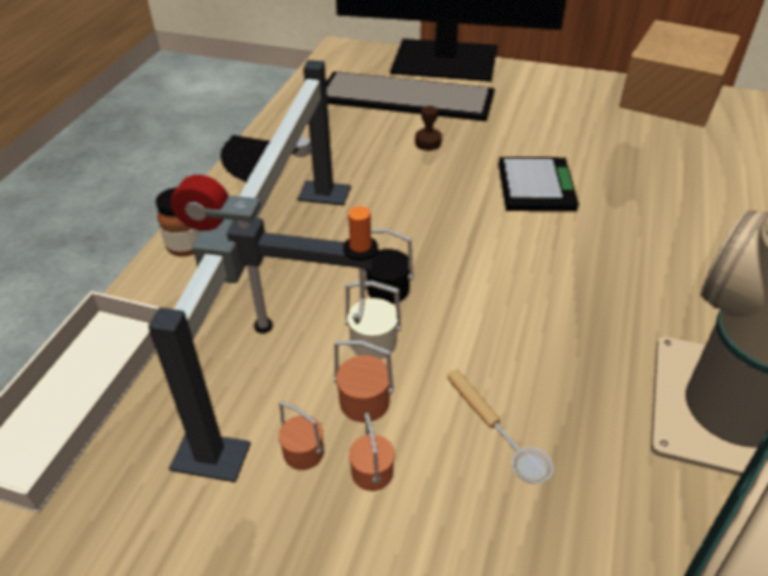

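View pics/b.png

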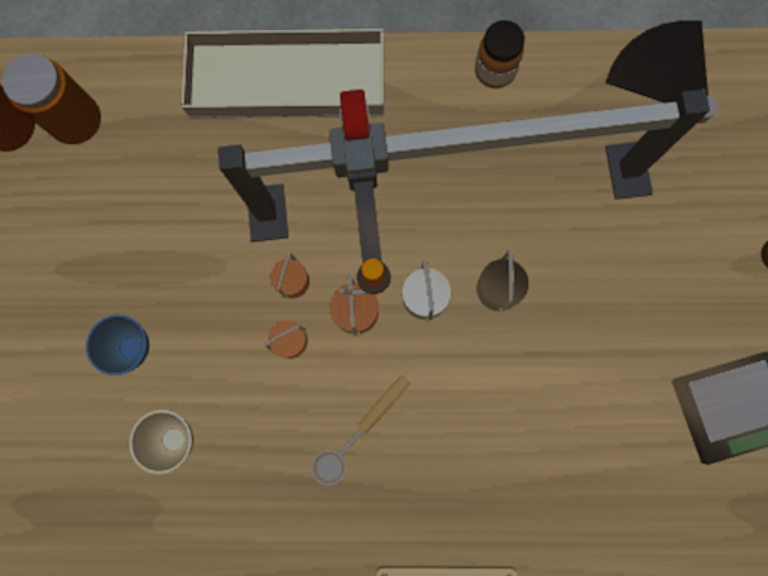

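The target is the large copper tin, at side-view pixel (363,388) and top-view pixel (354,306). The two smaller copper ones are look-alikes. White and black lie on its −y side, at top-view (427,292) and (503,283). The orange handle is at top-view (372,269), and the rail is slightly skewed to world y.

```bash
cat > m.py <<'E'
from h import *
def blobs(c,lo,hi,zr,amin=60):
    P=pts(c); hsv=cv2.cvtColor(c["color"],cv2.COLOR_RGB2HSV)
    m=cv2.inRange(hsv,lo,hi)&(((P[...,2]>zr[0])&(P[...,2]<zr[1]))*255).astype(np.uint8)
    n,l,s,ce=cv2.connectedComponentsWithStats(m)
    for i in range(1,n):
        if s[i,4]>=amin:
            q=P[l==i]; q=q[q[:,2]>np.percentile(q[:,2],90)-0.006] 
            (cx,cy),r=cv2.minEnclosingCircle(q[:,:2].astype(np.float32))
            print("  px",ce[i].round(),s[i,4],"circ",np.round([cx,cy,r],4),"med",np.median(q,0).round(4),"ztop",q[:,2].max().round(3))
def bails(c,xr,yr,zr=(0.105,0.135)):
    P=pts(c); k=(P[...,2]>zr[0])&(P[...,2]<zr[1])&(P[...,0]>xr[0])&(P[...,0]<xr[1])&(P[...,1]>yr[0])&(P[...,1]<yr[1])
    n,l,s,ce=cv2.connectedComponentsWithStats(k.astype(np.uint8))
    for i in range(1,n):
        if s[i,4]>8:
            q=P[l==i]; print("  bail",s[i,4],ce[i].round(),"mean",q.mean(0).round(4),"min",q.min(0).round(3),"max",q.max(0).round(3))
E
python3 - <<'E'
from m import *
import pickle
d=pickle.load(open("d.pkl","rb"))
for n,c in d.items():
    print(n,"orange");blobs(c,(5,200,120),(16,255,255),(0.2,0.35),30)
    print("copper");blobs(c,(3,110,60),(14,215,255),(0.02,0.07))
    print("white");blobs(c,(15,0,130),(45,70,255),(0.03,0.07))
    print("black");blobs(c,(0,0,0),(180,140,60),(0.04,0.07))
    bails(c,(0.35,0.7),(-0.25,0.35))
    P=pts(c); k=(P[...,2]>0.2)&(P[...,0]>0.45)
    print("rail/high pts",k.sum())
    if n=="top":
        for u in (175,190,200,270,300,330,360,390,420,440):
            col=P[:,u][(P[:,u,2]>0.18)]; print(u,len(col),np.nanmean(col,0).round(3) if len(col) else "", np.nanmin(col[:,0]).round(3) if len(col) else "", np.nanmax(col[:,0]).round(3) if len(col) else "")
E
```

```text
side orange
  px [238. 154.] 177 circ [0.4835 0.105  0.0095] med [0.4829 0.109  0.2935] ztop 0.298
copper
  px [476.   3.] 474 circ [-0.0202 -1.3244  0.0764] med [-0.051  -1.3248  0.0462] ztop 0.057
  px [445.  65.] 885 circ [ 0.1163 -0.7667  0.0884] med [ 0.113  -0.7612  0.0652] ztop 0.07
  px [285.  90.] 65 circ [ 0.5621 -0.5183  0.0239] med [ 0.5583 -0.5108  0.0255] ztop 0.038
  px [116. 151.] 84 circ [ 0.8767 -0.0713  0.0239] med [ 0.8705 -0.0628  0.0666] ztop 0.07
  px [242. 256.] 1146 circ [0.4764 0.1327 0.0377] med [0.4762 0.1366 0.0561] ztop 0.062
  px [199. 292.] 620 circ [0.5264 0.2344 0.029 ] med [0.5279 0.2389 0.0432] ztop 0.047
  px [241. 306.] 404 circ [0.4352 0.2374 0.0272] med [0.4421 0.2426 0.0432] ztop 0.047
  px [256. 304.] 279 circ [0.4247 0.2342 0.0279] med [0.4165 0.2309 0.043 ] ztop 0.068
white
  px [116. 158.] 109 circ [ 0.8764 -0.0661  0.0251] med [ 0.8705 -0.0617  0.048 ] ztop 0.055
  px [ 52. 217.] 298 circ [0.8723 0.1932 0.119 ] med [0.9252 0.1358 0.0438] ztop 0.048
  px [249. 212.] 628 circ [0.4988 0.027  0.0378] med [0.496  0.0293 0.0561] ztop 0.067
  px
[... 2978 characters left out ...]
. 190.] mean [0.4993 0.0275 0.1185] min [0.465 0.021 0.105] max [0.537 0.035 0.129]
  bail 28 [233. 188.] mean [0.5046 0.1358 0.1173] min [0.495 0.134 0.112] max [0.516 0.138 0.123]
  bail 65 [234. 207.] mean [0.4646 0.1341 0.1194] min [0.442 0.131 0.11 ] max [0.487 0.138 0.126]
rail/high pts 7950
175 17 [0.639 0.24  0.232] 0.631 0.653
190 17 [0.643 0.212 0.232] 0.635 0.657
200 17 [0.645 0.192 0.232] 0.637 0.658
270 17 [0.66  0.059 0.231] 0.653 0.674
300 17 [0.667 0.001 0.232] 0.658 0.68
330 17 [ 0.673 -0.056  0.231] 0.666 0.687
360 17 [ 0.68  -0.113  0.232] 0.672 0.693
390 16 [ 0.686 -0.17   0.232] 0.679 0.699
420 17 [ 0.693 -0.227  0.232] 0.685 0.707
440 18 [ 0.697 -0.267  0.228] 0.69 0.71
```

Run:
```python
from m import *
import pickle
d=pickle.load(open("d.pkl","rb"))
c=d["top"];P=pts(c);r=c["color"].astype(int)
hsv=cv2.cvtColor(c["color"],cv2.COLOR_RGB2HSV);print(hsv[179,248],P[179,248])
for n,c in d.items():
    P=pts(c);hsv=cv2.cvtColor(c["color"],cv2.COLOR_RGB2HSV)
    m=(hsv[...,0]<22)&(hsv[...,1]>180)&(P[...,2]>.2)&(P[...,2]<.32)&(P[...,0]>.43)&(P[...,0]<.55)
    q=P[m]; t=q[q[:,2]>.292]
    print(n,m.sum(),q.min(0),q.max(0),len(t),t.mean(0),cv2.minEnclosingCircle(t[:,:2].astype(np.float32)))
    # disc points
    k=(abs(P[...,2]-.249)<.004)&(P[...,0]<.53)&(P[...,0]>.43)&(P[...,1]>.05)&(P[...,1]<.17)
    q=P[k]; print("disc",len(q),q.mean(0),cv2.minEnclosingCircle(q[:,:2].astype(np.float32)))
for p in ([.48,.11,.38],[.48,.11,.256],[.48,.05,.17]):
    print([None if (s:=solve_ik(p,[np.pi,0,y])) is None else np.round(s,2).tolist() for y in (.115,.115-np.pi)])
print(solve_ik([.176,.6,.38],current_tcp_rot()))
```

```text
[ 21 255 156] [0.48718214 0.0982723  0.29727439]
side 369 [0.47294368 0.08834843 0.24650377] [0.49875355 0.11246208 0.29936639] 116 [0.48508645 0.10230608 0.29638078] ((0.48519212007522583, 0.10028299689292908), 0.012426835484802723)
disc 181 [0.48268812 0.10554648 0.24837804] ((0.4853793680667877, 0.09922508150339127), 0.021178359165787697)
top 224 [0.47520869 0.08675128 0.24928391] [0.50399701 0.11032983 0.30200815] 163 [0.48705415 0.09903011 0.29780699] ((0.4876154363155365, 0.09919469058513641), 0.012369131669402122)
disc 194 [0.48448269 0.09875998 0.24866722] ((0.49885261058807373, 0.10360352694988251), 0.03194645792245865)
[[0.09, -0.0, -0.04, 1.53, 0.0, 3.12], [0.09, -0.0, -0.04, 1.53, 0.0, -0.02]]
[[0.09, 0.03, -0.27, 1.28, 0.0, 3.12], [0.09, 0.03, -0.27, 1.28, 0.0, -0.02]]
[[-0.03, 0.07, -0.41, 1.09, 0.0, 3.0], [-0.03, 0.07, -0.41, 1.09, 0.0, -0.15]]
[1.18212720e+00 2.44453067e-01 2.39141730e-01 1.56752903e+00
 4.75147269e-06 1.46791320e+00]
```

Run:
```python
from h import *
R=[np.pi,0,.115-np.pi]; h=np.array([.486,.0995,.275])
move_linear([.176,.6,.37],speed=.25)
goto(h+[0,0,.08],R); print(current_time_s())
move_linear(h-[0,0,.019],speed=.12)
gripper_close(80)
print(current_time_s(),current_position(),current_finger_gap(),current_grip_force(),current_ft_force())
u=np.array([-.115,.993,0]); b=h-[0,0,.019]
move_linear(b-.040*u,speed=.08)
print(current_time_s(),current_position(),current_ft_force())
c=capture("side");cv2.imwrite("pics/c.png",cv2.cvtColor(cv2.resize(c["color"][100:340,130:400],None,fx=2.5,fy=2.5),4))
```

```text
2.925
4.4917 [0.48621976 0.0993989  0.25660342] 0.28388806200045397 78.21575045585632 [-0.74054606 -0.64434788  3.37247497]
5.1417 [0.49094514 0.05839286 0.25659601] [-1.53066447 -1.62958699  6.14076146]
```

View pics/c.png

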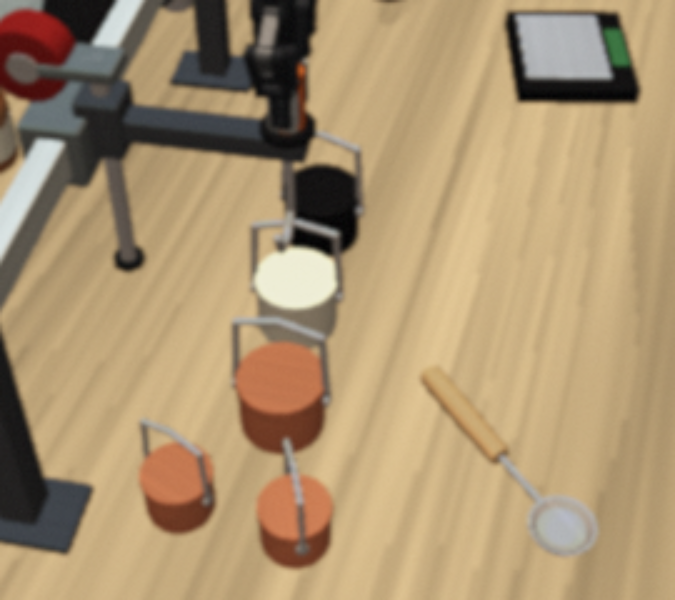

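The gripper holds the handle and the hook slid with it towards −y. At crop (290,200–245) it hangs above the gap between the white and copper tins, and all tins stand untouched. Next I pull down.

Run:
```python
from h import *
p=current_position()
for dz in (.04,.065,.077):
    move_linear([p[0],p[1],p[2]-dz],speed=.08); print(current_time_s(),current_position(),current_ft_force(),current_finger_gap())
pause(.2)
c=capture("side");cv2.imwrite("pics/d.png",cv2.cvtColor(cv2.resize(c["color"][100:300,130:330],None,fx=3,fy=3),4))
```

```text
5.8333 [0.49106029 0.05761481 0.21774341] [-3.96837241  0.25690781  9.863765  ] 0.28970790304433064
6.2917 [0.49107775 0.05762072 0.19277245] [-2.92068841  0.7985061  11.76970307] 0.2818672405409368
6.5917 [0.49106154 0.05758938 0.18076844] [-5.27253838  0.73799927 11.1413133 ] 0.2831496786179335
```

View pics/d.png

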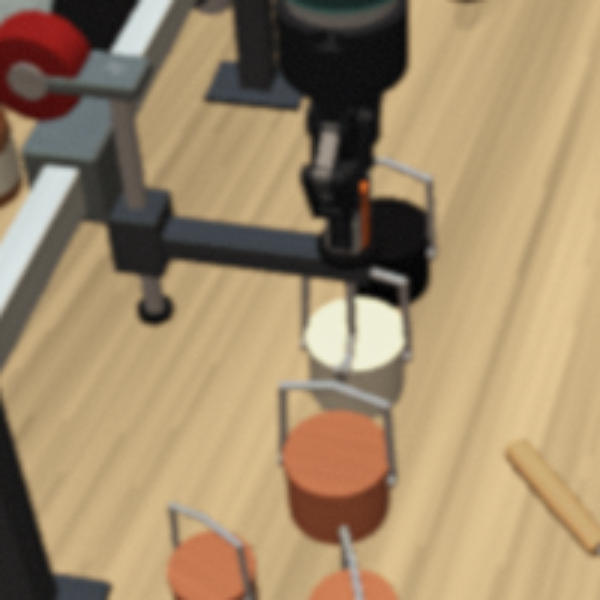

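The hook is down between white and copper: shank at crop (350,290–340) in front of the white bail, tip at (340,375). All tins are standing. Now I slide it under the copper bail.

Run:
```python
from h import *
p=current_position()
move_linear([.486-.115*.0145,.0995+.993*.0145,p[2]],speed=.05); print(current_time_s(),current_position(),current_ft_force(),current_finger_gap())
c=capture("side");cv2.imwrite("pics/e.png",cv2.cvtColor(cv2.resize(c["color"][130:300,150:320],None,fx=3.5,fy=3.5),4))
```

```text
8.1083 [0.48469526 0.11314614 0.18266517] [-3.33121898 -0.29032849 12.64112714] 0.282512001130365
```

View pics/e.png

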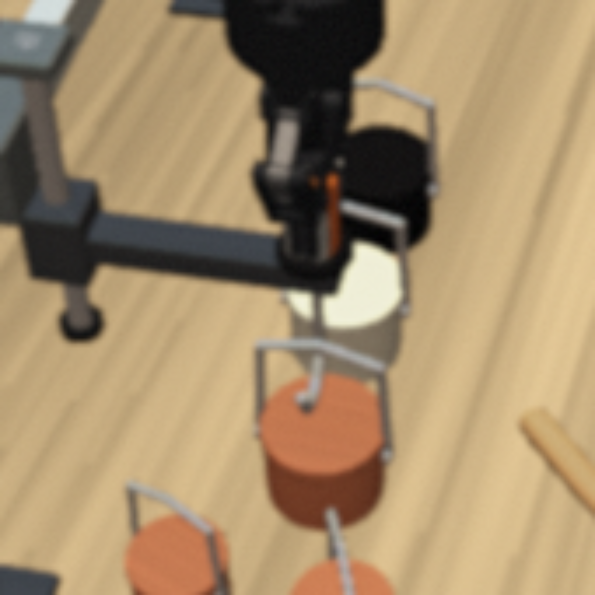

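The hook is under the copper bail: the bail crosses in front of the shank at crop (318,345), and the tip shows on the near side at (305,400). Now I raise it with the spring.

Run:
```python
from m import *
p=current_position()
for z in (.22,.245,.2555):
    move_linear([p[0],p[1],z],speed=.04); print(current_time_s(),current_position(),current_ft_force(),current_finger_gap())
pause(.5)
c=capture("side");cv2.imwrite("pics/f.png",cv2.cvtColor(cv2.resize(c["color"][100:300,130:330],None,fx=3,fy=3),4))
blobs(c,(3,110,60),(14,215,255),(0.02,0.15))
```

```text
9.2833 [0.48476363 0.11243264 0.22112181] [-3.7420066   0.58575856  7.90578259] 0.28642000060679296
10.0583 [0.48473429 0.1125431  0.24598144] [-2.49368769 -1.7222388   7.15793932] 0.28684444946217763
10.475 [0.48470731 0.11281444 0.25627301] [-2.96468652 -0.77755945  6.80570167] 0.2851313339072819
  px [475.   3.] 478 circ [-0.0156 -1.3226  0.0822] med [-0.0463 -1.3246  0.0452] ztop 0.057
  px [448.  58.] 1746 circ [ 0.1024 -0.8328  0.1158] med [ 0.1124 -0.763   0.106 ] ztop 0.12
  px [285.  90.] 87 circ [ 0.5628 -0.518   0.0236] med [ 0.5571 -0.5126  0.0255] ztop 0.04
  px [110. 148.] 84 circ [ 0.8892 -0.0685  0.0162] med [ 0.8846 -0.0655  0.0765] ztop 0.087
  px [239. 246.] 1384 circ [0.4823 0.1338 0.0374] med [0.4815 0.1363 0.0933] ztop 0.104
  px [199. 292.] 622 circ [0.5261 0.2345 0.0299] med [0.5278 0.2391 0.0432] ztop 0.048
  px [241. 306.] 399 circ [0.4368 0.2386 0.0277] med [0.442  0.2423 0.0433] ztop 0.046
  px [256. 304.] 288 circ [0.4236 0.2337 0.0275] med [0.4167 0.2316 0.0431] ztop 0.083
```

View pics/f.png

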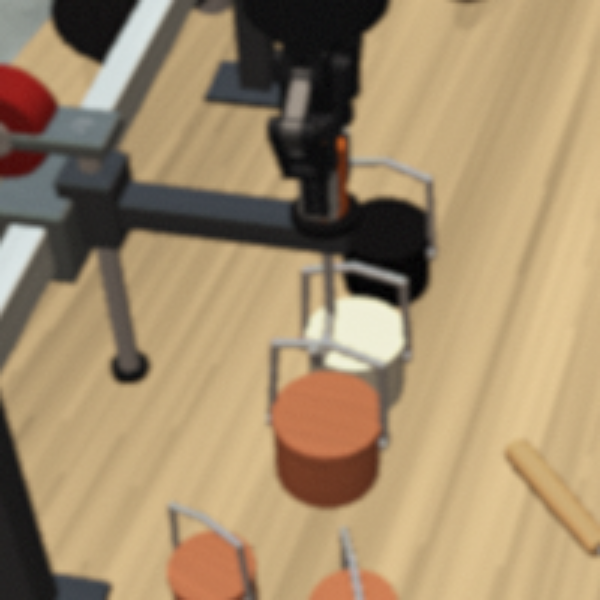

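The copper tin hangs level from the hook: lid at z≈0.093, lifted 37 mm, its centre right under the bowl. White and black are standing in place. I'll release and retreat.

Run:
```python
from m import *
let_go(); p=current_position()
move_linear([p[0],p[1],.42],speed=.1); pause(2)
print(current_time_s(),current_ft_force())
for t in range(2):
    c=capture("side"); blobs(c,(3,110,60),(14,215,255),(0.05,0.12),600); pause(.4)
print("orange");blobs(c,(5,200,120),(16,255,255),(0.2,0.35),30)
print("white");blobs(c,(15,0,130),(45,70,255),(0.03,0.07),500)
print("black");blobs(c,(0,0,0),(180,140,60),(0.04,0.07),300)
cv2.imwrite("pics/g.png",cv2.cvtColor(cv2.resize(c["color"][100:300,130:330],None,fx=3,fy=3),4))
```

```text
15.4333 [0.54868089 0.5016152  0.40761337]
  px [450.  54.] 1221 circ [ 0.1014 -0.8423  0.1236] med [ 0.1048 -0.763   0.1072] ztop 0.119
  px [239. 244.] 1273 circ [0.4816 0.1337 0.0368] med [0.4814 0.1364 0.0936] ztop 0.102
  px [450.  54.] 1222 circ [ 0.1011 -0.8416  0.1235] med [ 0.1102 -0.7627  0.1068] ztop 0.117
  px [239. 244.] 1271 circ [0.482  0.134  0.0373] med [0.4813 0.1363 0.0937] ztop 0.102
orange
  px [236. 160.] 181 circ [0.4818 0.1199 0.0093] med [0.481  0.1238 0.2933] ztop 0.297
white
black
  px [260. 178.] 494 circ [ 0.5109 -0.0862  0.036 ] med [ 0.5082 -0.0826  0.0562] ztop 0.06
```

View pics/g.png

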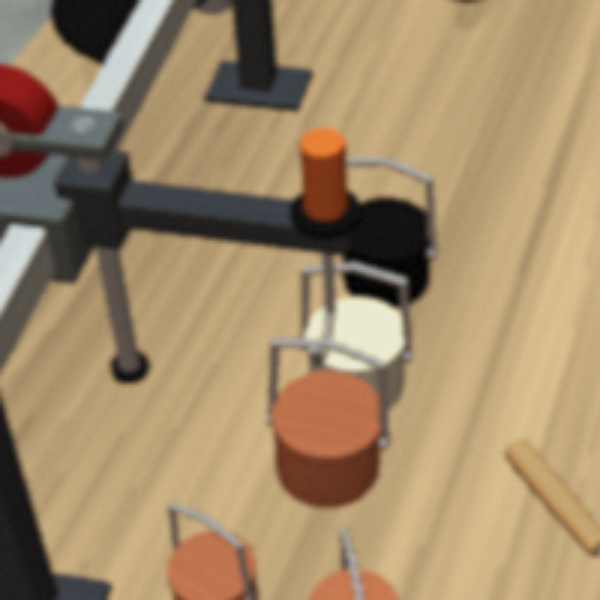

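The tin hangs still and level from the hook at crop (328,430). The handle is free and back at its rest height, and white and black stand in place.

```bash
python3 -c "
from station import *
print(sign_off())"
```

```text
the job is handed in; nothing more can be done
None
```

The copper tin hangs level and still from the hook at its upper stop, about 37 mm clear of the bench, the white and black tins stand where they were, the gripper is clear, and I handed the job in at about 16 s (no verdict was returned).

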